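Tool up a bush press: stack the press tooling and load the bush magazine

ROBOT

A 6-joint arm with a two-finger parallel gripper is mounted at the origin on the work surface. World frame = base frame: x ahead of the robot, y to its left, z up, the work surface at z = 0. Lengths are in m, angles in rad, forces in N, time in s.
With the tool pointing down it reaches from about 0.35 to 0.8 m from the base axis. Payload 7.3 kg.
Tool frame: the origin (TCP) lies midway between the tips of the shut fingers; the grasp point (between the pads) lies 19 mm behind it (grasp_offset is the z of the grasp point in the tool frame, in m); z points along the fingers, y is the direction in which the jaws open and shut (so a half turn about z gives the same grasp; the last joint's range is limited). The gripper opens to 85 mm and grips with 20 to 120 N. Pads are 22 mm wide; open, the fingers measure 114 mm over their backs; the gripper's body (76 mm by 85 mm) begins 54 mm behind the grasp point. The pads swing forward as they close: fully open they stand 13 mm farther back than shut.
Start: joints at [-1.342, 0.342, 1.524, -0, 1.275, -0.146], TCP at [0.192, -0.489, 0.231] pointing down, gripper open.
Joint ranges: [-2.53, 2.53], [-0.77, 2.02], [0.04, 2.7], [-1, 4.14], [0.28, 2.66], [-3.11, 3.11]. Speed limits (rad/s): [2.57, 2.57, 3.14, 3.14, 3.14, 3.14].

INTERFACE

Orientations are given as a rotation vector (axis times angle).
In Python, from cell import state, camera, camera_params, job_done, grasp_offset gives the robot as it stands.
- The arm moves only by the tool move_arm, never from a script. Its argument "targets" is text: rows parted by semicolons, each of 7 numbers parted by spaces: the shift along the tool's x, y, z each as a share of 0.15 m, from -1 to 1, then the turn, a rotation vector about the tool's x, y, z each as a share of 120 degrees, from -1 to 1, then the opening, from 0 (shut) to 1 (fully open). A call has 1 to 20 rows; each row is the pose to reach, as a shift and turn from the pose commanded when the call began, along the tool's axes at that moment; what a row does not reach only later rows make up. A row lasts 1/10 s, in which the tool goes at most 50 mm and 8.59 degrees, less where a joint would pass 70% of its speed; a pose out of reach is approached as far as the arm can. A call with a number of a shift or a turn outside -1 to 1 is refused whole. A call with a gripper value outside its range is refused whole. The fingers move at their own pace and stop on an object; "newtons" is the grip in N (left out, the last holds). Time passes only in rows, so rows that repeat a pose let the fingers close. It gives the time, the measured TCP pose, the force and the opening at its end, in the units of the state.
- state(): the state, without advancing time (a new reading comes with each control period).
- camera(name): name is "side" or "top" or "wrist"; returns (picture, depth): 480x640x3 uint8, blue, green, red; 480x640 float32, m along the optical axis (not along the pixel's ray), 0 where there is no reading.
- camera_params(name): a dict with "fx", "fy", "cx", "cy" (pixels), "rvec" (rotation vector, rad) and "tvec" (3), from world to camera coordinates, as OpenCV has them; the wrist camera has in their place "tool_from_camera" (4x4, takes a point from camera to tool coordinates, whose origin is the TCP and whose axes are the flange's). Camera axes: x right, y down, z forward; pixel columns grow to the right and rows downward; lengths in m; the calibration is good to about 2 mm. A picture is of the moment at which its call begins: read the wrist's pose just before it. camera_params takes no time and is no camera call.
- job_done(): hands the job in, once; it reports no verdict.
The state is a dict: "clock": time; "joint_pos": joint angles; "qd": joint speeds; "tau": joint torques, N m; "ee_pos": TCP position; "tcp_rot": TCP orientation; "contact_force": force on the tool from outside, world axes, zero at the start; "ft_torque": the same for the moment, N m; "width": finger opening in m.
Only numpy, scipy, OpenCV 4.12 (cv2) and the standard library are available. Lean on these libraries where they do the work, as an engineer would, in place of code of your own. Each camera call takes 0.05 s, during which the arm holds its last target. There are 200 camera calls.

TASK

Get the bush press ready: stand the receiving cup in the middle of the bolster's round seat and nest the stepped centring plug fully home in the cup, spigot down. Load the three bushes into the upright feed magazine so that the longest is at the bottom, the middle one on it and the shortest on top, all dropped right down. Leave the spray can and the grease jar standing where they are.

Things in the scene. Friction and masses are not known exactly. Their poses are not given: they have to be found in the camera images.
- bush_long: steel-and-rubber suspension bush, a solid round cylinder of diameter 36 mm and length 60 mm with flat ends (bright steel sleeve, black rubber ring and bore seen on the ends), standing upright. The longest of the three. Origin: centre of its underside, z up along its axis. About 200 g.
- bush_mid: steel-and-rubber suspension bush, a solid round cylinder of diameter 36 mm and length 48 mm with flat ends (bright steel sleeve, black rubber ring and bore seen on the ends), standing upright. The middle one of the three. Origin: centre of its underside, z up along its axis. About 160 g.
- bush_short: steel-and-rubber suspension bush, a solid round cylinder of diameter 36 mm and length 36 mm with flat ends (bright steel sleeve, black rubber ring and bore seen on the ends), standing upright. The shortest of the three. Origin: centre of its underside, z up along its axis. About 120 g.
- cup: receiving cup: dark steel round cup standing mouth up, outer diameter 60 mm, height 45 mm, wall 6 mm (mouth diameter 48 mm), floor 8 mm thick. Origin: centre of its underside, z up. About 350 g.
- plug: stepped centring plug, steel, 52 mm high, about 300 g. From below: spigot of diameter 42, 14 high, its lowest 6 tapering to a foot of 32; flange of diameter 58, 8 thick; above it (22 to 52 mm up) a boss of diameter 32 to grip, its top 6 tapering to 24. Nested home, the flange rests on the cup's rim, the plug's origin 31 mm above the cup's. Origin: centre of the foot, z up.
- bolster: press bolster, fixed to the bench: blue steel block 110 x 110 x 20 mm with a round bare-metal seat of diameter 84 mm, 4 mm high, in its middle (its upper face 24 mm above the bench), marked with a scribed circle of diameter 67 mm. Origin: centre of the underside.
- magazine: bush magazine, fixed: upright feed tube of eight steel slats on a grey foot 90 x 90 x 10 mm. Bore 40 mm, straight from its floor (10 mm above the bench) up to 132 mm, then a 45 degree funnel, mouth about 64 mm inside, 75 mm overall, 144 mm above the bench. Bushes let go in the funnel slide down; the full stack stands 10 mm proud. Origin: centre of the foot's underside, z up.
- spray_can: bystander: spray can, diameter 54 mm, 150 mm tall, standing loose. Origin: centre of its underside.
- grease_jar: bystander: grease jar, diameter 60 mm, 60 mm tall, standing loose. Origin: centre of its underside.

How it is judged:
At the end, for the whole second after the job is handed in: Bushes in the magazine, long, middle, short from the floor up (0, 60, 108 mm above it, each 5 mm; 7 mm off axis). Cup upright on the seat (3 mm in height, 10 mm off centre), plug upright and home in it (31 mm up, 3 mm; 6 mm sideways). All at rest (horizontal distance between each of bush_long, bush_mid, bush_short and magazine below 0.007 m and z of bush_long in the frame of magazine between 0.005 and 0.015 m and z of bush_mid in the frame of magazine between 0.065 and 0.075 m and z of bush_short in the frame of magazine between 0.113 and 0.123 m and horizontal distance between cup and bolster below 0.01 m and z of cup in the frame of bolster between 0.021 and 0.027 m and angle between each of cup, plug's own z axis and vertical below 0.08 rad and horizontal distance between plug and cup below 0.006 m and z of plug in the frame of cup between 0.028 and 0.034 m and linear speed of each of bush_long, bush_mid, bush_short, cup, plug below 0.02 m/s); the robot touches nothing.
It fails at once if the spray can is pushed more than 30 mm or tipped (distance of spray_can from where it was at the start of the episode above 0.03 m or angle between spray_can's own z axis and vertical above 0.35 rad).
It fails at once if the grease jar is pushed more than 30 mm or tipped (distance of grease_jar from where it was at the start of the episode above 0.03 m or angle between grease_jar's own z axis and vertical above 0.35 rad).
It also fails if it takes over 115 s, if anything falls off the work surface, if the arm or the gripper's body presses on something with over 40 N, if the wrist force passes 120 N, or if a joint passes its speed limit or range.

## Working session

There is one attempt and no reset: what is moved stays moved. The work goes in short steps, Python scripts to look and compute and a tool call to move; the robot and the scene stay as the last step left them, time stands still between calls to the robot, and variables do not carry over. Pictures are saved under pics/ and viewed, about 12 in all and at most 16, crops included, and the job is handed in when it is done.

Besides the shell and the picture viewer there is one more tool, called after "Call:" in YAML: its name, and indented under it one key for each argument. move_arm: Moves the arm, as the interface text tells. Its arguments: {"type":"object","properties":{"targets":{"type":"string"},"newtons":{"type":"number"}},"required":["targets"]}

```bash
mkdir -p pics; ls
python3 - <<'E'
from cell import *
import cv2,numpy as np
s=state();print(s['clock'],s['ee_pos'],s['tcp_rot'],s['width'],grasp_offset)
for n in("side","top"):
    p,d=camera(n);cv2.imwrite(f'pics/{n}0.png',p);np.save(f'{n}0.npy',d);print(n,camera_params(n))
print(camera_params('wrist'))
E
```

```text
pics
0.0 [ 0.19213288 -0.48814204  0.23061229] [-3.08505762e+00 -5.84970446e-01  9.44197570e-05] 0.08574058896374144 -0.0187
side {'fx': 506.88644339413963, 'fy': 506.88644339413963, 'cx': 319.25380588661767, 'cy': 244.98971823496072, 'rvec': array([ 0.36267556, -2.82691564,  1.05255137]), 'tvec': array([0.55408544, 0.13237791, 0.89981845])}
top {'fx': 572.3879716402405, 'fy': 572.3879716402405, 'cx': 313.98981237931207, 'cy': 231.13371356821503, 'rvec': array([ 1.99397216, -2.20585867,  0.24952894]), 'tvec': array([0.04372035, 0.57620586, 0.83602961])}
{'fx': 352.7021256938937, 'fy': 352.7021256938937, 'cx': 312.64464517371897, 'cy': 239.21352892782326, 'tool_from_camera': array([[-1.71927084e-04, -9.56144455e-01, -2.92895462e-01,
         7.49640198e-02],
       [ 9.99999975e-01, -1.22245878e-04, -1.87924937e-04,
         7.16378042e-04],
       [ 1.43878123e-04, -2.92895487e-01,  9.56144452e-01,
        -1.43280352e-01],
       [ 0.00000000e+00,  0.00000000e+00,  0.00000000e+00,
         1.00000000e+00]])}
```

View pics/top0.png

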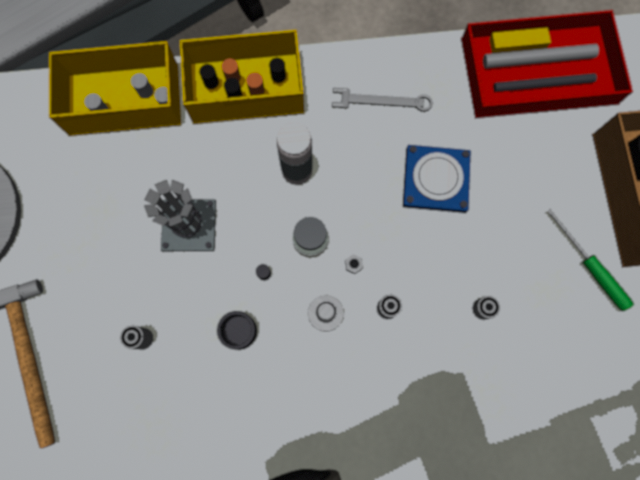

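View pics/side0.png

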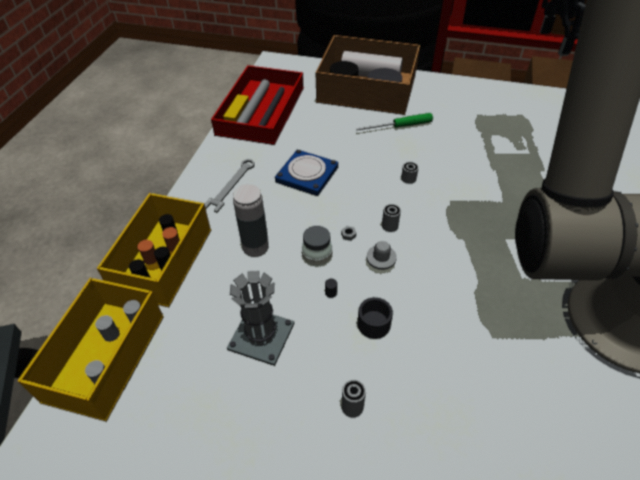

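The top view shows the bushes at about (135,337), (389,307) and (487,307). The cup is at (238,330), the plug (326,312), the bolster (437,178), the magazine (180,215), the can (295,155) and the jar (310,236). The side view shows the same layout with nothing hidden. Next I measure heights and centres.

```bash
cat > h.py <<'E'
import numpy as np,cv2
from cell import *
from scipy.spatial.transform import Rotation as R
def world(name,d,pose=None):
    p=camera_params(name);v,u=np.mgrid[:480,:640]
    c=np.stack([(u-p['cx'])/p['fx']*d,(v-p['cy'])/p['fy']*d,d],-1)
    if name=='wrist':
        T=p['tool_from_camera'];c=c@T[:3,:3].T+T[:3,3]
        return c@R.from_rotvec(pose[1]).as_matrix().T+pose[0]
    return (c-p['tvec'])@R.from_rotvec(p['rvec']).as_matrix()
def comps(W,ok,lo=.01,amin=60):
    m=(ok&(W[...,2]>lo)).astype(np.uint8)
    n,l,st,ce=cv2.connectedComponentsWithStats(m)
    for i in range(1,n):
        if st[i,4]<amin or st[i,4]>9000: continue
        P=W[l==i];zt=np.percentile(P[:,2],92)
        T=P[abs(P[:,2]-zt)<.006]
        c,r=cv2.minEnclosingCircle((T[:,:2]*1000).astype(np.float32))
        print(ce[i].round(),st[i,4],'ztop %.3f'%zt,'mid',((T.min(0)+T.max(0))/2)[:2].round(4),'circ',np.round(c,1),round(r,1),'mean',T.mean(0)[:2].round(4))
E
python3 - <<'E'
from h import *
for n in('top','side'):
    d=np.load(n+'0.npy');W=world(n,d);print(n,(d==0).mean());
    M=W[(d>0)&(abs(W[...,2])<.01)];print('table z',np.median(M[:,2]),M[:,2].std())
    ok=(d>0)&(W[...,0]>.2)&(W[...,0]<.85)&(abs(W[...,1])<.6);comps(W,ok)
E
```

```text
top 0.0040071614583333335
table z -0.000798669962603813 0.0022369564592412973
[556.  94.] 2687 ztop 0.049 mid [ 0.8084 -0.4489] circ [ 809.1 -448.6] 135.9 mean [ 0.7859 -0.4528]
[243. 103.] 3083 ztop 0.078 mid [0.828  0.0807] circ [830.8  80.9] 101.1 mean [0.8149 0.0815]
[544.  82.] 923 ztop 0.022 mid [ 0.8179 -0.448 ] circ [ 817.5 -448. ] 90.0 mean [ 0.8176 -0.4477]
[115. 115.] 3241 ztop 0.078 mid [0.8284 0.3003] circ [829.4 300.2] 101.4 mean [0.8157 0.303 ]
[623. 179.] 4557 ztop 0.085 mid [ 0.6308 -0.5374] circ [ 630.3 -536.3] 89.6 mean [ 0.6475 -0.523 ]
[294. 153.] 1824 ztop 0.150 mid [0.703 0.004] circ [703.1   4.1] 25.1 mean [0.7027 0.004 ]
[436. 178.] 4043 ztop 0.024 mid [ 0.6611 -0.2324] circ [ 660.2 -231.6] 74.4 mean [ 0.6604 -0.2323]
[  7. 210.] 1117 ztop 0.021 mid [0.6789 0.4942] circ [678.9 506.9] 75.4 mean [0.6791 0.4958]
[173. 209.] 2192 ztop 0.143 mid [0.6239 0.1963] circ [624.9 195.9] 36.1 mean [0.626  0.1974]
[600. 275.] 1235 ztop 0.025 mid [ 0.4554 -0.4826] circ [ 454.9 -481.4] 50.0 mean [ 0.4537 -0.4821]
[309. 237.] 1152 ztop 0.061 mid [ 0.5777 -0.0066] circ [578.  
[... 1885 characters left out ...]
 454.5 -120.1] 18.8 mean [ 0.4535 -0.1186]
[317. 244.] 1002 ztop 0.062 mid [ 0.5799 -0.0052] circ [580.   -5.9] 28.3 mean [ 0.5793 -0.0043]
[349. 231.] 139 ztop 0.015 mid [ 0.5315 -0.0741] circ [531.4 -74.7] 16.5 mean [ 0.5312 -0.0731]
[381. 255.] 652 ztop 0.052 mid [ 0.4548 -0.0156] circ [454.4 -16.3] 15.6 mean [ 0.4544 -0.0155]
[257. 315.] 3194 ztop 0.143 mid [0.626  0.1956] circ [625.5 196.1] 36.1 mean [0.6278 0.1926]
[331. 286.] 194 ztop 0.033 mid [0.5308 0.0762] circ [530.7  75.2] 12.7 mean [0.5306 0.0773]
[375. 316.] 951 ztop 0.046 mid [0.4402 0.1232] circ [440.2 123.2] 31.2 mean [0.44   0.1261]
[353. 397.] 724 ztop 0.062 mid [0.4445 0.2813] circ [444.6 281.2] 18.1 mean [0.4442 0.2823]
```

Everything is located, and the two views agree to about 2 mm. The bushes from left to right are long, mid and short. First I square the tool to the world axes and head inward.

Call:
move_arm:
  targets: "0.95 0 0 0 0 0.179 1;0.95 0 0 0 0 0.179 1;0.95 0 0 0 0 0.179 1;0.95 0 0 0 0 0.179 1;0.95 0 0 0 0 0.179 1;0.95 0 0 0 0 0.179 1"

```text
clock: 0.7
ee_pos: [0.324, -0.4366, 0.231]
tcp_rot: [-3.141, -0.001, 0.001]
contact_force: [-0.7, -0.0, -0.2]
width: 0.0854
```

Call:
move_arm:
  targets: "0.77 -1 0 0 0 0 1;0.77 -1 0 0 0 0 1;0.77 -1 0 0 0 0 1;0.77 -1 0 0 0 0 1;0.77 -1 0 0 0 0 1"

```text
clock: 1.2
ee_pos: [0.4414, -0.2841, 0.2315]
tcp_rot: [-3.141, -0.005, -0.001]
contact_force: [-0.0, -0.3, -0.7]
width: 0.0854
```

Call:
move_arm:
  targets: "0 -1 0 0 0 0 1;0 -1 0 0 0 0 1;0 -1 0 0 0 0 1;0 -1 0 0 0 0 1"

```text
clock: 1.6
ee_pos: [0.439, -0.1334, 0.2315]
tcp_rot: [-3.14, -0.005, 0.001]
contact_force: [0.1, -0.9, 0.8]
width: 0.0849
```

Call:
move_arm:
  targets: "0 -1 0 0 0 0 1;0 -1 0 0 0 0 1;0 -1 0 0 0 0 1;0 -1 0 0 0 0 1"

```text
clock: 2.0
ee_pos: [0.4399, 0.0164, 0.2315]
tcp_rot: [-3.141, -0.007, -0.0]
contact_force: [0.5, -0.5, 0.2]
width: 0.0854
```

Call:
move_arm:
  targets: "0 -0.733 0 0 0 0 1;0 -0.733 0 0 0 0 1;0 -0.733 0 0 0 0 1;0 -0.733 0 0 0 0 1;0 -0.733 0 0 0 0 1"

```text
clock: 2.5
ee_pos: [0.4409, 0.1215, 0.2312]
tcp_rot: [3.14, -0.002, -0.0]
contact_force: [-0.8, -1.1, -0.2]
width: 0.0858
```

Run:
```python
from h import *
s=state();pose=(np.array(s['ee_pos']),np.array(s['tcp_rot']));print(pose)
p,d=camera('wrist');cv2.imwrite('pics/w1.png',p)
W=world('wrist',d,pose);M=W[(d>0)&(abs(W[...,2])<.015)];print(np.median(M[:,2]))
comps(W,(d>0)&(W[...,2]<.2))
```

```text
(array([0.44085634, 0.12145855, 0.23119094]), array([ 3.14048348e+00, -2.40434629e-03, -1.22434000e-05]))
0.0008190747748450522
[230.  28.] 5047 ztop 0.081 mid [0.6026 0.195 ] circ [606.4 195. ] 18.5 mean [0.6026 0.1942]
[462.  53.] 5483 ztop 0.062 mid [ 0.5792 -0.0073] circ [579.1  -7.6] 26.8 mean [ 0.5793 -0.0067]
[515. 115.] 820 ztop 0.015 mid [ 0.5305 -0.0752] circ [529.8 -75.5] 16.3 mean [ 0.5303 -0.0745]
[362. 115.] 595 ztop 0.034 mid [0.5305 0.0748] circ [530.3  74.8] 11.8 mean [0.5302 0.075 ]
[451. 195.] 2639 ztop 0.053 mid [ 0.4539 -0.0189] circ [453.8 -19.7] 16.0 mean [ 0.4545 -0.0178]
[310. 214.] 1817 ztop 0.046 mid [0.4403 0.1228] circ [440.  123.1] 29.9 mean [0.4405 0.1228]
[560. 198.] 2002 ztop 0.050 mid [ 0.4529 -0.121 ] circ [ 452.4 -121.2] 18.5 mean [ 0.4532 -0.1199]
[147. 209.] 1976 ztop 0.062 mid [0.4446 0.28  ] circ [444.4 279.9] 18.1 mean [0.4449 0.2788]
[ 24. 285.] 2822 ztop 0.027 mid [0.3564 0.4375] circ [356.6 437.1] 62.5 mean [0.3489 0.437 ]
```

View pics/w1.png

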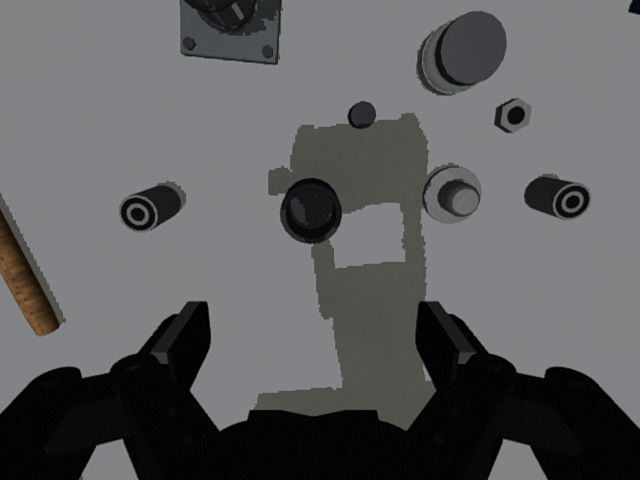

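The wrist view confirms the cup below at (310,210), world (0.440, 0.123), and it matches the other cameras. Now I descend and grasp it.

Call:
move_arm:
  targets: "0 0 0.3 0 0 0 1;0 0 0.6 0 0 0 1;0 0 0.8 0 0 0 1;0 0 1 0 0 0 1;0 0 1 0 0 0 1"

```text
clock: 3.05
ee_pos: [0.4382, 0.1214, 0.0784]
tcp_rot: [3.14, -0.004, -0.011]
contact_force: [-0.0, -0.2, 0.6]
width: 0.0858
```

Call:
move_arm:
  targets: "0 0 0.15 0 0 0 1;0 0 0.3 0 0 0 1;0 0 0.4 0 0 0 1;0 0 0.43 0 0 0 1;0 0 0.43 0 0 0 1;0 0 0.43 0 0 0 0.5;0 0 0.43 0 0 0 0.5;0 0 0.43 0 0 0 0.5;0 0 0.43 0 0 0 0.5;0 0 0.43 0 0 0 0.5;0 0 0.43 0 0 0 0.5;0 0 0.43 0 0 0 0.5"
  newtons: 50

```text
clock: 4.25
ee_pos: [0.4413, 0.1233, 0.0184]
tcp_rot: [3.141, 0.001, 0.004]
contact_force: [-1.6, -2.5, 9.9]
width: 0.0592
```

Call:
move_arm:
  targets: "0 0 -0.1 0 0 0 0.5;0 0 -0.3 0 0 0 0.5;0 0 -0.6 0 0 0 0.5;0 0 -0.8 0 0 0 0.5;0 0 -1 0 0 0 0.5;0 0 -1 0 0 0 0.5"

```text
clock: 4.85
ee_pos: [0.4424, 0.1238, 0.1708]
tcp_rot: [-3.141, -0.0, -0.013]
contact_force: [-0.1, 0.4, -3.7]
width: 0.0592
```

Call:
move_arm:
  targets: "0.125 0.2 0 0 0 0 0.5;0.25 0.4 0 0 0 0 0.5;0.37 0.6 0 0 0 0 0.5;0.49 0.788 0 0 0 0 0.5"

```text
clock: 5.25
ee_pos: [0.5136, 0.0041, 0.1655]
tcp_rot: [-3.141, -0.0, 0.003]
contact_force: [0.9, 0.5, -3.7]
width: 0.0592
```

Call:
move_arm:
  targets: "0.125 0.2 0 0 0 0 0.5;0.25 0.4 0 0 0 0 0.5;0.37 0.6 0 0 0 0 0.5;0.49 0.788 0 0 0 0 0.5"

```text
clock: 5.65
ee_pos: [0.5871, -0.1141, 0.165]
tcp_rot: [-3.141, 0.001, 0.004]
contact_force: [1.4, 0.1, -4.7]
width: 0.0591
```

Call:
move_arm:
  targets: "0.125 0.2 0 0 0 0 0.5;0.25 0.4 0 0 0 0 0.5;0.37 0.6 0 0 0 0 0.5;0.5 0.788 0 0 0 0 0.5;0.5 0.788 0 0 0 0 0.5;0.5 0.788 0 0 0 0 0.5;0.5 0.788 0 0 0 0 0.5"

```text
clock: 6.35
ee_pos: [0.6616, -0.2299, 0.1655]
tcp_rot: [-3.14, -0.001, 0.004]
contact_force: [0.3, -0.2, -3.7]
width: 0.0594
```

Run:
```python
from h import *
s=state();pose=(np.array(s['ee_pos']),np.array(s['tcp_rot']));print(pose)
p,d=camera('wrist');cv2.imwrite('pics/w2.png',p);np.save('w2.npy',d)
pt,dt=camera('top');Wt=world('top',dt)
for p_,d_,W in((p,d,world('wrist',d,pose)),(cv2.imread('pics/top0.png'),np.load('top0.npy'),None)):
    if W is None: W=world('top',d_)
    near=(abs(W[...,0]-.662)<.09)&(abs(W[...,1]+.2315)<.09)&(d_>0)
    f=p_.astype(int);blue=near&(f[...,0]-f[...,2]>50)&(abs(W[...,2]-.02)<.02)
    seat=near&(f[...,0]-f[...,2]<30)&(abs(W[...,2]-.026)<.008)
    for m,n in((blue,'blue'),(seat,'seat')):
        n_,l,st,ce=cv2.connectedComponentsWithStats(m.astype(np.uint8));i=1+st[1:,4].argmax()
        P=(W[l==i][:,:2]*1000).astype(np.float32);print(n,st[i],cv2.minAreaRect(P),cv2.minEnclosingCircle(P),P.mean(0))
```

```text
(array([ 0.66156289, -0.22994538,  0.1655482 ]), array([-3.14021802e+00, -8.33426487e-04,  3.63514941e-03]))
blue [ 248  144   36  108 1039] ((680.9403076171875, -190.53468322753906), (16.351587295532227, 92.06079864501953), 78.68162536621094) ((681.1859130859375, -189.30755615234375), 46.427860260009766) [ 688.3274  -189.55832]
seat [ 266  171  102   82 5934] ((671.9076538085938, -234.16587829589844), (85.72252655029297, 67.87528228759766), 88.07730102539062) ((662.3264770507812, -233.1873016357422), 43.70787048339844) [ 674.34094 -234.24763]
blue [ 404  146   66   65 1630] ((661.0911865234375, -232.7800750732422), (107.75778198242188, 109.48333740234375), 78.98310852050781) ((661.6647338867188, -232.68316650390625), 73.65213012695312) [ 656.7052  -229.30594]
seat [ 413  152   50   49 1873] ((662.470947265625, -233.74044799804688), (84.00270080566406, 85.5639419555664), 9.523999214172363) ((663.80078125, -232.532470703125), 44.197715759277344) [ 661.8783  -233.09067]
```

View pics/w2.png

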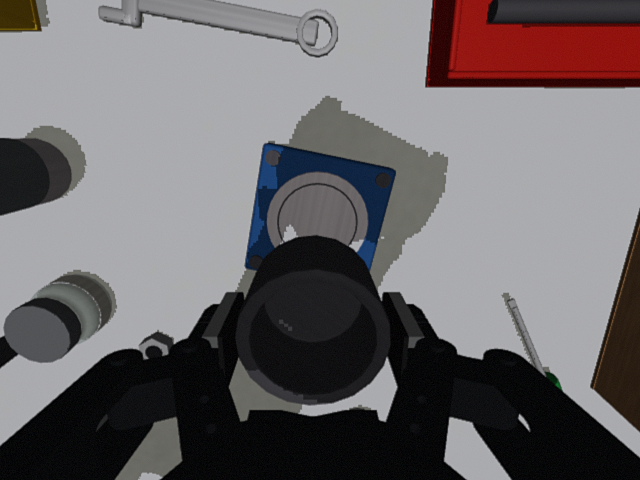

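The wrist view shows the cup gripped upright, with the seat ring at (317,218) just ahead. The seat centre measures about (0.662, -0.233). Now I lower the cup.

Call:
move_arm:
  targets: "0 0.018 0.2 0 0 0 0.5;0.005 0.018 0.4 0 0 0 0.5;0.005 0.018 0.6 0 0 0 0.5;0.005 0.018 0.7 0 0 0 0.5;0.005 0.018 0.76 0 0 0 0.5;0.005 0.018 0.79 0 0 0 0.5;0.005 0.018 0.81 0 0 0 0.5;0.005 0.018 0.82 0 0 0 0.5;0.005 0.018 0.82 0 0 0 0.5;0.005 0.018 0.82 0 0 0 0.5"

```text
clock: 7.45
ee_pos: [0.6635, -0.234, 0.0446]
tcp_rot: [3.141, -0.0, 0.002]
contact_force: [0.1, 0.0, -4.7]
width: 0.0592
```

Call:
move_arm:
  targets: "0 0 0.006 0 0 0 0.5;0 0 0.012 0 0 0 0.5;0 0 0.016 0 0 0 0.5;0 0 0.016 0 0 0 0.5;0 0 0.016 0 0 0 0.5"

```text
clock: 7.95
ee_pos: [0.6632, -0.2339, 0.0426]
tcp_rot: [3.141, -0.0, 0.001]
contact_force: [-3.4, 1.7, 6.3]
width: 0.0591
```

Call:
move_arm:
  targets: "0 0 0 0 0 0 0.75;0 0 0 0 0 0 0.85;0 0 0 0 0 0 1;0 0 0 0 0 0 1;0 0 0 0 0 0 1;0 0 0 0 0 0 1;0 0 -0.1 0 0 0 1;0 0 -0.25 0 0 0 1;0 0 -0.5 0 0 0 1;0 0 -0.75 0 0 0 1;0 0 -1 0 0 0 1;0 0 -1 0 0 0 1"

```text
clock: 9.15
ee_pos: [0.6657, -0.2349, 0.2001]
tcp_rot: [3.136, -0.0, 0.019]
contact_force: [1.0, 0.1, 0.9]
width: 0.0853
```

Call:
move_arm:
  targets: "-0.17 -0.18 0 0 0 0 1;-0.34 -0.36 0 0 0 0 1;-0.52 -0.54 0 0 0 0 1;-0.695 -0.72 0 0 0 0 1"

```text
clock: 9.55
ee_pos: [0.5575, -0.1248, 0.1919]
tcp_rot: [3.141, -0.001, 0.001]
contact_force: [0.5, 1.2, -0.1]
width: 0.0853
```

Call:
move_arm:
  targets: "-0.17 -0.18 0 0 0 0 1;-0.34 -0.36 0 0 0 0 1;-0.52 -0.54 0 0 0 0 1;-0.695 -0.72 0 0 0 0 1;-0.695 -0.72 0 0 0 0 1;-0.695 -0.72 0 0 0 0 1;-0.695 -0.72 0 0 0 0 1"

```text
clock: 10.25
ee_pos: [0.4556, -0.0184, 0.1919]
tcp_rot: [3.141, -0.001, 0.003]
contact_force: [0.6, -0.1, 0.6]
width: 0.0855
```

```bash
cat > look.py <<'E'
from h import *
import sys
s=state();pose=(np.array(s['ee_pos']),np.array(s['tcp_rot']));print(pose,s['clock'])
p,d=camera('wrist');cv2.imwrite(f'pics/{sys.argv[1]}w.png',p);W=world('wrist',d,pose);print('wrist');comps(W,(d>0)&(W[...,2]<.2)&(W[...,0]<.75))
p,d=camera('top');cv2.imwrite(f'pics/{sys.argv[1]}t.png',p);np.save('t.npy',d);W=world('top',d);print('top');comps(W,(d>0)&(W[...,2]<.2)&(W[...,0]>.35)&(W[...,0]<.75)&(abs(W[...,1])<.35))
E
python3 look.py a
```

```text
(array([ 0.4556393 , -0.01841021,  0.19189257]), array([ 3.14094098e+00, -6.01551775e-04,  2.61566777e-03])) 10.25
wrist
[52. 34.] 6501 ztop 0.056 mid [0.6103 0.1865] circ [610.7 186.4] 16.3 mean [0.6087 0.182 ]
[580.  17.] 4473 ztop 0.024 mid [ 0.614  -0.2239] circ [ 616.5 -224.3] 55.3 mean [ 0.6175 -0.2311]
[298.  64.] 5542 ztop 0.062 mid [ 0.5792 -0.0079] circ [579.3  -7.8] 26.5 mean [ 0.5795 -0.0079]
[377. 132.] 935 ztop 0.015 mid [ 0.5305 -0.0753] circ [530.4 -75.2] 15.5 mean [ 0.5304 -0.0751]
[202. 132.] 843 ztop 0.034 mid [0.5303 0.0744] circ [530.2  74.3] 12.0 mean [0.5304 0.0737]
[314. 219.] 3068 ztop 0.053 mid [ 0.4539 -0.0198] circ [453.6 -19.9] 15.9 mean [ 0.455 -0.02 ]
[429. 224.] 1902 ztop 0.050 mid [ 0.4527 -0.1215] circ [ 452.6 -121.7] 18.3 mean [ 0.4533 -0.1209]
[  7. 229.] 511 ztop 0.028 mid [0.4426 0.2662] circ [442.6 268.6] 14.2 mean [0.4423 0.2638]
[594. 239.] 2019 ztop 0.038 mid [ 0.436  -0.2772] circ [ 435.9 -277.2] 18.6 mean [ 0.4368 -0.2757]
top
[294. 153.] 1825 ztop 0.150 mid [0.7033 0.004 ] circ [703.1   3.9] 25.3 mean [0.7027 0.004 ]
[437. 178.] 3997 ztop 0.066 mid [ 0.6605 -0.2331] circ [ 660.3 -233.6] 30.4 mean [ 0.66   -0.2323]
[173. 211.] 2301 ztop 0.143 mid [0.6245 0.1966] circ [624.6 196.4] 35.9 mean [0.626  0.1975]
[486. 308.] 487 ztop 0.037 mid [ 0.4347 -0.2763] circ [ 434.7 -276.5] 18.1 mean [ 0.4346 -0.2764]
[324. 324.] 308 ztop 0.024 mid [ 0.4386 -0.0172] circ [445.4 -17.1] 27.8 mean [ 0.4352 -0.0152]
[135. 338.] 627 ztop 0.061 mid [0.4429 0.2803] circ [443.  280.2] 18.4 mean [0.4425 0.28  ]
```

Call:
move_arm:
  targets: "-0.012 0.007 0.3 0 0 0 1;-0.012 0.007 0.6 0 0 0 1;-0.012 0.007 0.8 0 0 0 1;-0.012 0.007 0.95 0 0 0 1;-0.012 0.007 1 0 0 0 1;-0.012 0.007 1 0 0 0 1"

```text
clock: 10.95
ee_pos: [0.4527, -0.0192, 0.0406]
tcp_rot: [-3.141, 0.001, 0.003]
contact_force: [0.0, -0.5, -0.1]
width: 0.0854
```

Call:
move_arm:
  targets: "0 0 0.09 0 0 0 0.8;0 0 0.09 0 0 0 0.6;0 0 0.09 0 0 0 0.5;0 0 0.09 0 0 0 0.4;0 0 0.09 0 0 0 0.3;0 0 0.09 0 0 0 0.2;0 0 0.09 0 0 0 0.2;0 0 0.09 0 0 0 0.2;0 0 0.09 0 0 0 0.2;0 0 0.09 0 0 0 0.2"
  newtons: 50

```text
clock: 11.95
ee_pos: [0.4537, -0.0191, 0.0291]
tcp_rot: [3.141, 0.0, 0.004]
contact_force: [-0.8, -1.1, 6.3]
width: 0.03
```

Call:
move_arm:
  targets: "0 0 -0.1 0 0 0 0.2;0 0 -0.3 0 0 0 0.2;0 0 -0.6 0 0 0 0.2;0 0 -0.8 0 0 0 0.2;0 0 -1 0 0 0 0.2;0 0 -1 0 0 0 0.2"

```text
clock: 12.55
ee_pos: [0.4548, -0.0192, 0.1818]
tcp_rot: [3.14, 0.0, 0.013]
contact_force: [0.5, 0.4, -4.1]
width: 0.0297
```

Call:
move_arm:
  targets: "0.17 0.18 0 0 0 0 0.2;0.34 0.36 0 0 0 0 0.2;0.52 0.54 0 0 0 0 0.2;0.693 0.715 0 0 0 0 0.2"

```text
clock: 12.95
ee_pos: [0.5569, -0.1269, 0.1763]
tcp_rot: [-3.141, 0.0, 0.004]
contact_force: [1.7, 0.9, -3.8]
width: 0.0297
```

Call:
move_arm:
  targets: "0.17 0.18 0 0 0 0 0.2;0.34 0.36 0 0 0 0 0.2;0.52 0.54 0 0 0 0 0.2;0.693 0.715 0 0 0 0 0.2;0.693 0.715 0 0 0 0 0.2;0.693 0.715 0 0 0 0 0.2;0.693 0.715 0 0 0 0 0.2"

```text
clock: 13.65
ee_pos: [0.6598, -0.2323, 0.1766]
tcp_rot: [-3.14, -0.001, 0.004]
contact_force: [0.2, 0.1, -3.3]
width: 0.0299
```

```bash
python3 look.py b; python3 -c "
import cv2
p=cv2.imread('pics/bw.png')[100:480,120:520];cv2.imwrite('pics/bwc.png',p)"
```

```text
(array([ 0.6597545 , -0.23233026,  0.1766409 ]), array([-3.14022790e+00, -5.09370775e-04,  3.84526430e-03])) 13.65
wrist
[ 31. 171.] 4431 ztop 0.077 mid [ 0.7003 -0.0166] circ [700.3 -13.8] 21.6 mean [ 0.7006 -0.0218]
[622. 336.] 6403 ztop 0.056 mid [ 0.5164 -0.5206] circ [ 516.4 -520.3] 36.5 mean [ 0.5102 -0.5203]
[ 58. 314.] 6221 ztop 0.061 mid [ 0.5799 -0.008 ] circ [579.1  -8.1] 27.8 mean [ 0.5813 -0.0099]
[535. 367.] 1578 ztop 0.026 mid [ 0.4749 -0.4771] circ [ 471.3 -477.7] 35.8 mean [ 0.4824 -0.4708]
[154. 341.] 476 ztop 0.015 mid [ 0.5331 -0.0752] circ [530.8 -75.2] 15.9 mean [ 0.5347 -0.0743]
[315. 351.] 111 ztop 0.200 mid [ 0.6524 -0.2345] circ [ 652.8 -234.5] 5.3 mean [ 0.6521 -0.2338]
[353. 407.] 79 ztop 0.016 mid [ 0.4509 -0.2744] circ [ 449.9 -274.4] 11.5 mean [ 0.4524 -0.276 ]
[196. 434.] 380 ztop 0.050 mid [ 0.4531 -0.1178] circ [ 453.6 -120.1] 18.2 mean [ 0.4523 -0.1191]
top
[294. 153.] 1821 ztop 0.150 mid [0.7031 0.0039] circ [703.1   4.6] 25.3 mean [0.7027 0.004 ]
[416. 177.] 1504 ztop 0.045 mid [ 0.6553 -0.2083] circ [ 655.3 -209.3] 17.1 mean [ 0.6514 -0.207 ]
[174. 211.] 2246 ztop 0.143 mid [0.6237 0.196 ] circ [624.7 195.8] 36.1 mean [0.6259 0.1969]
[309. 237.] 1149 ztop 0.061 mid [ 0.578  -0.0066] circ [578.1  -6.8] 26.7 mean [ 0.5775 -0.0068]
[206. 241.] 63 ztop 0.015 mid [0.5967 0.1652] circ [596.8 164.9] 15.9 mean [0.5924 0.1648]
[353. 264.] 219 ztop 0.015 mid [ 0.5293 -0.0745] circ [529.4 -75.1] 15.7 mean [ 0.5286 -0.0743]
[135. 338.] 629 ztop 0.061 mid [0.4428 0.2806] circ [442.3 280.4] 18.1 mean [0.4426 0.2801]
```

View pics/bwc.png

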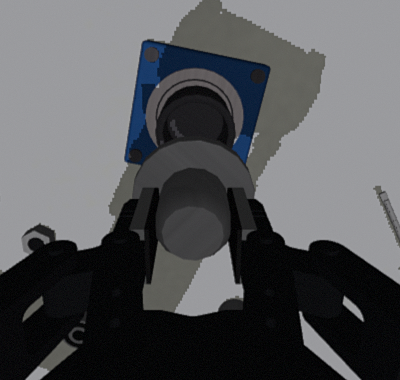

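The plug is upright in the jaws at crop (193,205), and the cup mouth is ahead at (195,120). I shift to the cup axis and lower.

Call:
move_arm:
  targets: "0.015 0.01 0.1 0 0 0 0.2;0.015 0.01 0.2 0 0 0 0.2;0.015 0.01 0.3 0 0 0 0.2;0.015 0.01 0.4 0 0 0 0.2;0.015 0.01 0.44 0 0 0 0.2;0.015 0.01 0.48 0 0 0 0.2;0.015 0.01 0.5 0 0 0 0.2;0.015 0.01 0.5 0 0 0 0.2"

```text
clock: 14.55
ee_pos: [0.6629, -0.2348, 0.1029]
tcp_rot: [3.142, -0.0, 0.0]
contact_force: [-0.1, -0.5, -3.0]
width: 0.0302
```

Call:
move_arm:
  targets: "0 0 0.02 0 0 0 0.2;0 0 0.04 0 0 0 0.2;0 0 0.06 0 0 0 0.2;0 0 0.08 0 0 0 0.2;0 0 0.09 0 0 0 0.2;0 0 0.1 0 0 0 0.2;0 0 0.1 0 0 0 0.2"

```text
clock: 15.25
ee_pos: [0.6629, -0.2348, 0.0876]
tcp_rot: [-3.142, 0.0, 0.001]
contact_force: [-0.4, -0.7, -3.8]
width: 0.0299
```

Call:
move_arm:
  targets: "0 0 0.01 0 0 0 0.2;0 0 0.018 0 0 0 0.2;0 0 0.024 0 0 0 0.2;0 0 0.024 0 0 0 0.2;0 0 0.024 0 0 0 0.2"

```text
clock: 15.75
ee_pos: [0.663, -0.2349, 0.0845]
tcp_rot: [3.141, -0.0, 0.0]
contact_force: [1.5, -0.5, -1.8]
width: 0.0299
```

Call:
move_arm:
  targets: "0 0 0.005 0 0 0 0.4;0 0 0.005 0 0 0 0.5;0 0 0.005 0 0 0 0.7;0 0 0.005 0 0 0 0.9;0 0 0 0 0 0 0.9;0 0 -0.1 0 0 0 1;0 0 -0.3 0 0 0 1;0 0 -0.6 0 0 0 1;0 0 -0.8 0 0 0 1;0 0 -1 0 0 0 1;0 0 -1 0 0 0 1"

```text
clock: 16.85
ee_pos: [0.6648, -0.2356, 0.2417]
tcp_rot: [3.137, -0.0, 0.016]
contact_force: [-0.9, 0.4, 0.5]
width: 0.0853
```

Call:
move_arm:
  targets: "-0.09 -0.21 0 0 0 0 1;-0.18 -0.43 0 0 0 0 1;-0.27 -0.64 0 0 0 0 1;-0.3625 -0.8575 0 0 0 0 1"

```text
clock: 17.25
ee_pos: [0.6077, -0.1051, 0.2344]
tcp_rot: [-3.142, 0.001, 0.0]
contact_force: [0.7, 0.3, 0.9]
width: 0.0854
```

Call:
move_arm:
  targets: "-0.09 -0.21 0 0 0 0 1;-0.18 -0.43 0 0 0 0 1;-0.27 -0.64 0 0 0 0 1;-0.3625 -0.8575 0 0 0 0 1"

```text
clock: 17.65
ee_pos: [0.5533, 0.0236, 0.2346]
tcp_rot: [3.142, -0.0, 0.0]
contact_force: [0.3, -0.1, 0.1]
width: 0.0857
```

Call:
move_arm:
  targets: "-0.09 -0.21 0 0 0 0 1;-0.18 -0.43 0 0 0 0 1;-0.27 -0.64 0 0 0 0 1;-0.3625 -0.8575 0 0 0 0 1"

```text
clock: 18.05
ee_pos: [0.499, 0.1522, 0.2346]
tcp_rot: [3.142, -0.0, 0.0]
contact_force: [0.8, 0.1, 0.4]
width: 0.0855
```

Call:
move_arm:
  targets: "-0.09 -0.21 0 0 0 0 1;-0.18 -0.43 0 0 0 0 1;-0.27 -0.64 0 0 0 0 1;-0.3625 -0.8575 0 0 0 0 1;-0.3625 -0.8575 0 0 0 0 1;-0.3625 -0.8575 0 0 0 0 1;-0.3625 -0.8575 0 0 0 0 1"

```text
clock: 18.75
ee_pos: [0.4458, 0.279, 0.2343]
tcp_rot: [3.141, -0.001, 0.0]
contact_force: [-0.1, -0.8, 0.3]
width: 0.0853
```

```bash
python3 look.py c
python3 - <<'E'
import cv2
p=cv2.imread('pics/ct.png')[110:350,110:530];cv2.imwrite('pics/ctc.png',cv2.resize(p,(800,457)))
E
```

```text
(array([0.44575821, 0.27895214, 0.23433027]), array([ 3.14112601e+00, -9.54055546e-04,  2.08001580e-04])) 18.75
wrist
[31. 34.] 4913 ztop 0.022 mid [0.5981 0.531 ] circ [597.9 531. ] 53.9 mean [0.6049 0.5328]
[404.  30.] 5588 ztop 0.089 mid [0.605  0.1962] circ [610.6 196.2] 21.7 mean [0.6044 0.1985]
[614.  66.] 3517 ztop 0.059 mid [0.575  0.0101] circ [575.    6.7] 21.7 mean [0.5739 0.0148]
[124. 182.] 7809 ztop 0.027 mid [0.4381 0.4776] circ [437.9 461.1] 118.4 mean [0.4728 0.4702]
[526. 121.] 836 ztop 0.033 mid [0.5303 0.0751] circ [530.7  75. ] 12.4 mean [0.5302 0.076 ]
[ 21. 261.] 5236 ztop 0.032 mid [0.3938 0.5941] circ [393.8 606.2] 73.1 mean [0.3781 0.59  ]
[311. 214.] 1392 ztop 0.062 mid [0.4442 0.2804] circ [444.4 280.3] 17.9 mean [0.445  0.2802]
[  5. 394.] 339 ztop 0.078 mid [0.257  0.6001] circ [257.  602.3] 15.7 mean [0.2539 0.6003]
[516. 469.] 1116 ztop 0.018 mid [0.087  0.0019] circ [71.5  2. ] 39.1 mean [0.0827 0.0036]
[107. 479.] 84 ztop 0.012 mid [0.0654 0.5595] circ [ 64.7 559.5] 39.7 mean [0.0654 0.5602]
top
[294. 153.] 1828 ztop 0.150 mid [0.7032 0.0039] circ [7
[... 193 characters left out ...]
4.5 195.4] 36.1 mean [0.6262 0.1972]
[309. 237.] 1152 ztop 0.061 mid [ 0.5778 -0.0066] circ [577.9  -7. ] 26.8 mean [ 0.5774 -0.0068]
[205. 243.] 61 ztop 0.014 mid [0.5904 0.1687] circ [590.4 165.9] 13.5 mean [0.588  0.1671]
[353. 264.] 221 ztop 0.014 mid [ 0.5286 -0.0745] circ [528.7 -74.9] 15.7 mean [ 0.5289 -0.0743]
[262. 272.] 194 ztop 0.033 mid [0.529  0.0751] circ [529.   75.2] 11.8 mean [0.5286 0.0752]
[389. 307.] 466 ztop 0.049 mid [ 0.451  -0.1211] circ [ 451.2 -120.9] 17.9 mean [ 0.4512 -0.1206]
[486. 308.] 492 ztop 0.037 mid [ 0.4347 -0.277 ] circ [ 434.4 -276.9] 18.3 mean [ 0.4347 -0.2764]
[135. 338.] 590 ztop 0.062 mid [0.4423 0.2806] circ [442.5 280.5] 18.1 mean [0.4413 0.2796]
```

View pics/ctc.png

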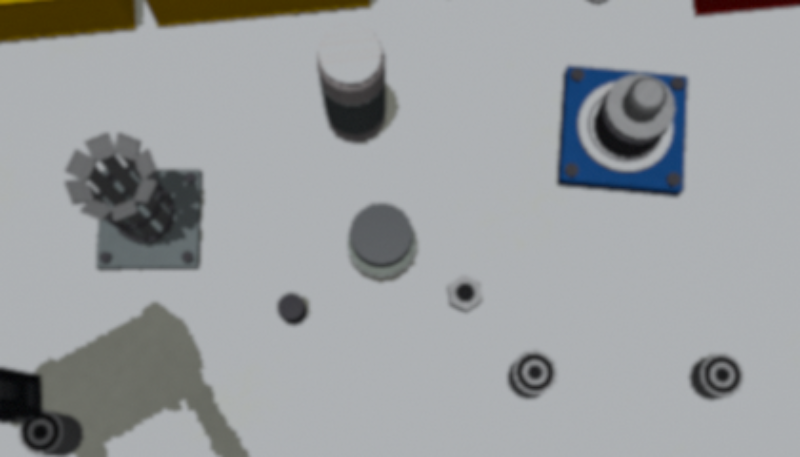

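The plug stands upright in the cup on the bolster at crop (640,105), and nothing else has moved. Next is the long bush.

Call:
move_arm:
  targets: "-0.01 -0.009 0.3 0 0 0 1;-0.01 -0.009 0.6 0 0 0 1;-0.01 -0.009 0.8 0 0 0 1;-0.01 -0.009 0.95 0 0 0 1;-0.01 -0.009 1 0 0 0 1;-0.01 -0.009 1 0 0 0 1"

```text
clock: 19.45
ee_pos: [0.444, 0.2803, 0.0837]
tcp_rot: [3.141, -0.002, -0.002]
contact_force: [-0.8, -0.7, 0.3]
width: 0.0855
```

Call:
move_arm:
  targets: "0 0 0.15 0 0 0 0.8;0 0 0.25 0 0 0 0.6;0 0 0.29 0 0 0 0.5;0 0 0.29 0 0 0 0.4;0 0 0.29 0 0 0 0.3;0 0 0.29 0 0 0 0.2;0 0 0.29 0 0 0 0.2;0 0 0.29 0 0 0 0.2;0 0 0.29 0 0 0 0.2;0 0 0.29 0 0 0 0.2"
  newtons: 50

```text
clock: 20.45
ee_pos: [0.4442, 0.2811, 0.041]
tcp_rot: [-3.141, 0.0, -0.001]
contact_force: [-0.6, -0.5, 0.1]
width: 0.0342
```

Call:
move_arm:
  targets: "0 0 -0.1 0 0 0 0.2;0 0 -0.3 0 0 0 0.2;0 0 -0.6 0 0 0 0.2;0 0 -0.8 0 0 0 0.2;0 0 -1 0 0 0 0.2"

```text
clock: 20.95
ee_pos: [0.4438, 0.281, 0.1923]
tcp_rot: [-3.141, 0.0, -0.001]
contact_force: [0.1, -0.4, -1.8]
width: 0.0342
```

Call:
move_arm:
  targets: "0 0 -0.2 0 0 0 0.2;0.15 0.07 -0.34 0 0 0 0.2;0.3 0.14 -0.34 0 0 0 0.2;0.45 0.21 -0.34 0 0 0 0.2;0.607 0.283 -0.34 0 0 0 0.2"

```text
clock: 21.45
ee_pos: [0.5356, 0.2382, 0.2418]
tcp_rot: [3.141, 0.0, -0.0]
contact_force: [0.2, 0.1, -1.8]
width: 0.0341
```

Call:
move_arm:
  targets: "0.15 0.07 0 0 0 0 0.2;0.3 0.14 0 0 0 0 0.2;0.45 0.21 0 0 0 0 0.2;0.607 0.283 0 0 0 0 0.2;0.607 0.283 0 0 0 0 0.2;0.607 0.283 0 0 0 0 0.2;0.607 0.283 0 0 0 0 0.2"

```text
clock: 22.15
ee_pos: [0.6253, 0.1966, 0.2416]
tcp_rot: [-3.142, -0.001, 0.002]
contact_force: [-0.5, -0.8, -1.7]
width: 0.0343
```

Run:
```python
from h import *
s=state();pose=(np.array(s['ee_pos']),np.array(s['tcp_rot']));print(pose,s['clock'])
p,d=camera('wrist');cv2.imwrite('pics/dw.png',p);W=world('wrist',d,pose)
m=(d>0)&(abs(W[...,2]-.144)<.004)&(abs(W[...,0]-.626)<.05)&(abs(W[...,1]-.196)<.05)
P=(W[m][:,:2]*1000).astype(np.float32);print(len(P),P.min(0),P.max(0),cv2.minEnclosingCircle(P))
p,d=camera('top');W=world('top',d)
m=(d>0)&(W[...,2]>.185)&(W[...,2]<.21)&(abs(W[...,0]-.626)<.05)&(abs(W[...,1]-.196)<.05)
P=W[m];print(len(P),P.min(0),P.max(0))
p,d=camera('side');cv2.imwrite('pics/ds.png',p);W=world('side',d)
m=(d>0)&(W[...,2]>.203)&(W[...,2]<.23)&(abs(W[...,0]-.626)<.05)&(abs(W[...,1]-.196)<.05)
P=W[m];print(len(P),P.min(0),P.max(0))
a=cv2.imread('pics/dw.png')[60:480,100:540];b=cv2.resize(p[180:390,140:340],None,fx=2,fy=2)
cv2.imwrite('pics/dd.png',np.hstack([a,b[:420,:360]]))
```

```text
(array([0.62527281, 0.19660967, 0.24158302]), array([-3.14158568e+00, -6.90805289e-04,  1.55033148e-03])) 22.15
1751 [601.29315 160.11728] [661.1421  230.21132] ((625.9041137695312, 195.05615234375), 35.61138153076172)
61 [0.60610818 0.17854334 0.20095619] [0.63241177 0.19996222 0.20983169]
299 [0.60741523 0.18861534 0.20300422] [0.63875237 0.2167087  0.22998774]
```

View pics/dd.png

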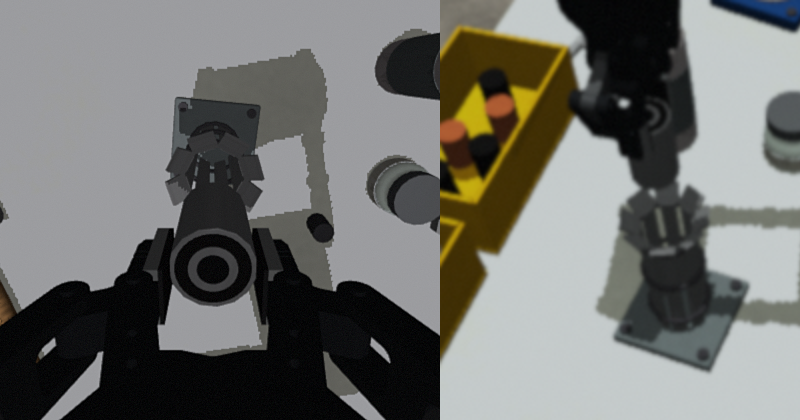

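The long bush hangs straight above the funnel (crop (215,270) on the left, and right over the slats on the right). The funnel centre is (0.626, 0.195). I lower it into the bore while watching the force.

Call:
move_arm:
  targets: "0.004 0.009 0.15 0 0 0 0.2;0.004 0.009 0.3 0 0 0 0.2;0.004 0.009 0.36 0 0 0 0.2;0.004 0.009 0.4 0 0 0 0.2;0.004 0.009 0.43 0 0 0 0.2;0.004 0.009 0.46 0 0 0 0.2;0.004 0.009 0.48 0 0 0 0.2;0.004 0.009 0.48 0 0 0 0.2"

```text
clock: 23.1
ee_pos: [0.6266, 0.1948, 0.1697]
tcp_rot: [3.141, -0.0, -0.0]
contact_force: [0.4, 0.8, -2.3]
width: 0.0344
```

In the bore without contact. I go a little deeper, then let go.

Call:
move_arm:
  targets: "0 0 0.03 0 0 0 0.2;0 0 0.06 0 0 0 0.2;0 0 0.08 0 0 0 0.2;0 0 0.08 0 0 0 0.2;0 0 0.08 0 0 0 0.45;0 0 0.08 0 0 0 0.5;0 0 0.08 0 0 0 0.55;0 0 0.08 0 0 0 0.6;0 0 0.08 0 0 0 0.6"

```text
clock: 24.0
ee_pos: [0.6268, 0.1948, 0.158]
tcp_rot: [3.142, -0.0, 0.001]
contact_force: [0.5, -0.1, 0.9]
width: 0.0511
```

Call:
move_arm:
  targets: "0 0 -0.1 0 0 0 0.6;0 0 -0.3 0 0 0 0.6;0 0 -0.5 0 0 0 0.8;0 0 -0.6 0 0 0 1;0 0 -0.6 0 0 0 1"

```text
clock: 24.5
ee_pos: [0.6278, 0.195, 0.2508]
tcp_rot: [-3.141, 0.0, -0.009]
contact_force: [0.2, -0.6, 0.0]
width: 0.0851
```

Call:
move_arm:
  targets: "-0.1 0.18 0 0 0 0 1;-0.2 0.36 0 0 0 0 1;-0.3 0.54 0 0 0 0 1;-0.387 0.702 0 0 0 0 1"

```text
clock: 24.9
ee_pos: [0.5672, 0.0884, 0.2463]
tcp_rot: [3.141, -0.0, -0.004]
contact_force: [0.1, 0.6, -0.1]
width: 0.0853
```

Call:
move_arm:
  targets: "-0.1 0.18 0 0 0 0 1;-0.2 0.36 0 0 0 0 1;-0.3 0.54 0 0 0 0 1;-0.387 0.702 0 0 0 0 1"

```text
clock: 25.3
ee_pos: [0.5091, -0.0168, 0.2465]
tcp_rot: [-3.141, 0.0, 0.003]
contact_force: [-0.4, 0.2, -0.1]
width: 0.0851
```

Call:
move_arm:
  targets: "-0.1 0.18 0 0 0 0 1;-0.2 0.36 0 0 0 0 1;-0.3 0.54 0 0 0 0 1;-0.387 0.702 0 0 0 0 1;-0.387 0.702 0 0 0 0 1;-0.387 0.702 0 0 0 0 1;-0.387 0.702 0 0 0 0 1"

```text
clock: 26.0
ee_pos: [0.4526, -0.1205, 0.2473]
tcp_rot: [-3.141, -0.0, 0.001]
contact_force: [-0.1, -0.0, -0.3]
width: 0.0854
```

```bash
python3 look.py e | grep -v '0.03[0-9] \|0.01'
python3 - <<'E'
import cv2,numpy as np
from h import *
a=cv2.resize(cv2.imread('pics/et.png')[160:270,130:240],(440,440))
p,d=camera('side');W=world('side',d);b=cv2.resize(p[250:370,200:310],(360,440))
cv2.imwrite('pics/ee.png',np.hstack([a,b]))
d=np.load('t.npy');W=world('top',d);m=(d>0)&(np.hypot(W[...,0]-.626,W[...,1]-.196)<.022);print(np.sort(W[m][:,2])[::15].round(3))
E
```

```text
(array([ 0.45257885, -0.12045764,  0.24726648]), array([-3.14100070e+00, -4.79374639e-04,  1.02976381e-03])) 26.0
wrist
[431.  22.] 5207 ztop 0.026 mid [ 0.6212 -0.2271] circ [ 631.2 -227.1] 57.7 mean [ 0.6248 -0.231 ]
[189.  71.] 4530 ztop 0.062 mid [ 0.5789 -0.0081] circ [579.3  -8.1] 26.5 mean [ 0.5794 -0.0087]
[314. 208.] 1156 ztop 0.050 mid [ 0.453  -0.1217] circ [ 452.6 -121.6] 17.9 mean [ 0.4531 -0.1218]
top
[294. 153.] 1828 ztop 0.150 mid [0.703 0.004] circ [703.1   3.5] 25.3 mean [0.7027 0.0041]
[410. 150.] 90 ztop 0.023 mid [ 0.7139 -0.1951] circ [ 713.2 -193.8] 13.4 mean [ 0.7146 -0.1934]
[458. 152.] 176 ztop 0.104 mid [ 0.6732 -0.2379] circ [ 670.5 -237.9] 10.8 mean [ 0.673  -0.2375]
[173. 209.] 2194 ztop 0.143 mid [0.6242 0.1957] circ [624.4 196. ] 36.1 mean [0.626  0.1977]
[309. 237.] 1152 ztop 0.061 mid [ 0.5777 -0.0066] circ [578.   -6.9] 26.7 mean [ 0.5775 -0.0068]
[0.006 0.024 0.036 0.055 0.062 0.067 0.068 0.068 0.069 0.069 0.069 0.069
 0.07  0.07  0.071 0.071 0.072 0.075 0.079 0.082 0.085 0.087 0.091 0.094
 0.096 0.1   0.102 0.105 0.108 0.111 0.113 0.116 0.119 0.121 0.123 0.126
 0.129 0.13  0.131 0.132 0.133 0.133 0.134 0.136]
```

View pics/ee.png

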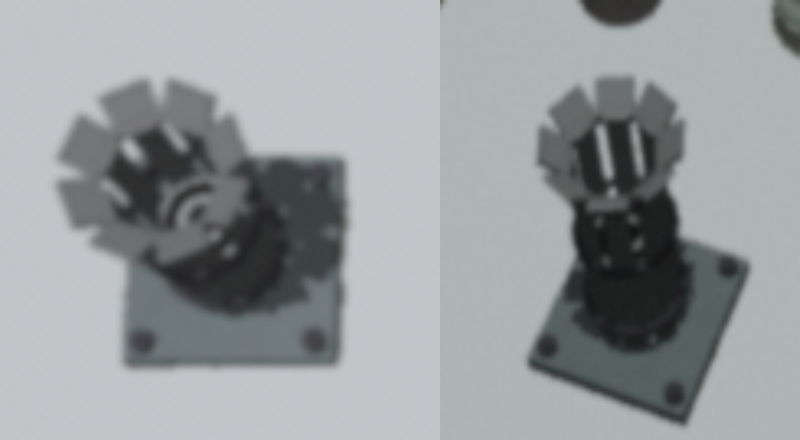

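The long bush's end face is visible down the bore at about 0.070 m, so it is right down. Next is the mid bush.

Call:
move_arm:
  targets: "0 0.006 0.3 0 0 0 1;0 0.006 0.6 0 0 0 1;0 0.006 0.8 0 0 0 1;0 0.006 1 0 0 0 1;0 0.006 1 0 0 0 1"

```text
clock: 26.65
ee_pos: [0.4504, -0.1205, 0.0946]
tcp_rot: [-3.138, -0.001, 0.011]
contact_force: [-0.5, -0.3, 0.0]
width: 0.0854
```

Call:
move_arm:
  targets: "0 0 0.2 0 0 0 1;0 0 0.35 0 0 0 0.8;0 0 0.43 0 0 0 0.6;0 0 0.46 0 0 0 0.5;0 0 0.46 0 0 0 0.4;0 0 0.46 0 0 0 0.3;0 0 0.46 0 0 0 0.2;0 0 0.46 0 0 0 0.2;0 0 0.46 0 0 0 0.2;0 0 0.46 0 0 0 0.2;0 0 0.46 0 0 0 0.2"
  newtons: 50

```text
clock: 27.75
ee_pos: [0.4528, -0.1221, 0.0293]
tcp_rot: [3.141, -0.0, 0.001]
contact_force: [-0.2, 0.4, 5.1]
width: 0.034
```

Call:
move_arm:
  targets: "0 0 -0.1 0 0 0 0.2;0 0 -0.3 0 0 0 0.2;0 0 -0.6 0 0 0 0.2;0 0 -0.8 0 0 0 0.2;0 0 -1 0 0 0 0.2"

```text
clock: 28.25
ee_pos: [0.4522, -0.1219, 0.1801]
tcp_rot: [3.141, -0.0, 0.0]
contact_force: [1.2, -0.1, -2.1]
width: 0.0344
```

Call:
move_arm:
  targets: "0 0 -0.2 0 0 0 0.2;0.1 -0.18 -0.46 0 0 0 0.2;0.2 -0.36 -0.46 0 0 0 0.2;0.3 -0.54 -0.46 0 0 0 0.2;0.387 -0.704 -0.46 0 0 0 0.2"

```text
clock: 28.75
ee_pos: [0.5109, -0.0152, 0.2477]
tcp_rot: [3.142, -0.0, -0.0]
contact_force: [0.0, -0.4, -1.7]
width: 0.0344
```

Call:
move_arm:
  targets: "0.1 -0.18 0 0 0 0 0.2;0.2 -0.36 0 0 0 0 0.2;0.3 -0.54 0 0 0 0 0.2;0.387 -0.704 0 0 0 0 0.2"

```text
clock: 29.15
ee_pos: [0.5689, 0.0905, 0.2471]
tcp_rot: [3.141, 0.0, -0.002]
contact_force: [0.8, -0.5, -1.1]
width: 0.034
```

Call:
move_arm:
  targets: "0.1 -0.18 0 0 0 0 0.2;0.2 -0.36 0 0 0 0 0.2;0.3 -0.54 0 0 0 0 0.2;0.387 -0.704 0 0 0 0 0.2;0.387 -0.704 0 0 0 0 0.2;0.387 -0.704 0 0 0 0 0.2;0.387 -0.704 0 0 0 0 0.2"

```text
clock: 29.85
ee_pos: [0.6263, 0.1939, 0.2474]
tcp_rot: [3.141, -0.001, -0.002]
contact_force: [-0.1, -0.2, -2.1]
width: 0.0341
```

Call:
move_arm:
  targets: "0 -0.006 0.2 0 0 0 0.2;0 -0.006 0.4 0 0 0 0.2;0 -0.006 0.48 0 0 0 0.2;0 -0.006 0.52 0 0 0 0.2;0 -0.006 0.55 0 0 0 0.2;0 -0.006 0.57 0 0 0 0.2;0 -0.006 0.59 0 0 0 0.2;0 -0.006 0.59 0 0 0 0.2"

```text
clock: 30.65
ee_pos: [0.6268, 0.1957, 0.1595]
tcp_rot: [-3.142, 0.0, -0.001]
contact_force: [0.5, -0.0, -1.5]
width: 0.034
```

Call:
move_arm:
  targets: "0 0.004 0.02 0 0 0 0.2;0 0.004 0.04 0 0 0 0.2;0 0.004 0.06 0 0 0 0.2;0 0.004 0.06 0 0 0 0.2;0 0.004 0.06 0 0 0 0.45;0 0.004 0.06 0 0 0 0.5;0 0.004 0.06 0 0 0 0.55;0 0.004 0.06 0 0 0 0.6;0 0.004 0.06 0 0 0 0.6"

```text
clock: 31.55
ee_pos: [0.6267, 0.1951, 0.1504]
tcp_rot: [3.142, -0.0, 0.0]
contact_force: [-0.1, 0.7, 0.8]
width: 0.0508
```

Call:
move_arm:
  targets: "0 0 -0.1 0 0 0 0.6;0 0 -0.3 0 0 0 0.6;0 0 -0.5 0 0 0 0.8;0 0 -0.66 0 0 0 1;0 0 -0.66 0 0 0 1"

```text
clock: 32.05
ee_pos: [0.6282, 0.1954, 0.2537]
tcp_rot: [-3.14, -0.0, -0.012]
contact_force: [0.1, 0.5, 0.4]
width: 0.0854
```

Call:
move_arm:
  targets: "-0.08 0.2 0 0 0 0 1;-0.16 0.4 0 0 0 0 1;-0.24 0.6 0 0 0 0 1;-0.318 0.787 0 0 0 0 1"

```text
clock: 32.45
ee_pos: [0.5779, 0.0759, 0.2482]
tcp_rot: [3.141, -0.0, -0.002]
contact_force: [0.6, -0.0, 0.2]
width: 0.0854
```

Call:
move_arm:
  targets: "-0.08 0.2 0 0 0 0 1;-0.16 0.4 0 0 0 0 1;-0.24 0.6 0 0 0 0 1;-0.318 0.787 0 0 0 0 1"

```text
clock: 32.85
ee_pos: [0.5302, -0.0422, 0.2484]
tcp_rot: [-3.141, 0.0, 0.002]
contact_force: [-0.4, -0.1, 0.5]
width: 0.0854
```

Call:
move_arm:
  targets: "-0.08 0.2 0 0 0 0 1;-0.16 0.4 0 0 0 0 1;-0.24 0.6 0 0 0 0 1;-0.318 0.787 0 0 0 0 1"

```text
clock: 33.25
ee_pos: [0.4825, -0.1601, 0.2484]
tcp_rot: [-3.141, 0.0, 0.002]
contact_force: [0.3, 0.5, -0.9]
width: 0.0853
```

Call:
move_arm:
  targets: "-0.08 0.2 0 0 0 0 1;-0.16 0.4 0 0 0 0 1;-0.24 0.6 0 0 0 0 1;-0.318 0.787 0 0 0 0 1;-0.318 0.787 0 0 0 0 1;-0.318 0.787 0 0 0 0 1;-0.318 0.787 0 0 0 0 1"

```text
clock: 33.95
ee_pos: [0.436, -0.2762, 0.2489]
tcp_rot: [-3.141, -0.001, 0.001]
contact_force: [0.3, 0.2, 0.3]
width: 0.0855
```

```bash
python3 look.py f | grep '0.03[0-9] \|\[0.62\|array'
python3 - <<'E'
from h import *
d=np.load('t.npy');W=world('top',d);m=(d>0)&(np.hypot(W[...,0]-.625,W[...,1]-.196)<.018);print(np.sort(W[m][:,2])[::15].round(3))
m=(d>0)&(np.hypot(W[...,0]-.661,W[...,1]+.234)<.04)&(W[...,2]>.07);P=W[m];h,e=np.histogram(P[:,2],np.arange(.07,.114,.004));print(h)
T=P[P[:,2]>.104];print(T.min(0),T.max(0))
E
```

```text
(array([ 0.43595283, -0.2761872 ,  0.24888787]), array([-3.14082694e+00, -7.52365061e-04,  6.79317931e-04])) 33.95
[314. 206.] 1029 ztop 0.038 mid [ 0.4363 -0.2779] circ [ 436.1 -277.8] 18.0 mean [ 0.4365 -0.2778]
[109. 464.] 1553 ztop 0.035 mid [0.0665 0.0007] circ [60.3  0.7] 39.7 mean [ 0.0691 -0.0032]
[173. 210.] 2250 ztop 0.143 mid [0.6243 0.196 ] circ [624.6 196. ] 35.9 mean [0.626  0.1973]
[262. 272.] 194 ztop 0.033 mid [0.5288 0.0751] circ [528.9  75.3] 11.8 mean [0.5286 0.0753]
[486. 308.] 488 ztop 0.037 mid [ 0.4346 -0.2764] circ [ 433.9 -276.9] 18.4 mean [ 0.4347 -0.2765]
[0.006 0.086 0.115 0.115 0.116 0.116 0.116 0.116 0.116 0.117 0.117 0.117
 0.117 0.117 0.117 0.117 0.118 0.118 0.118 0.118 0.118 0.118 0.119 0.119
 0.119 0.119 0.12  0.121]
[112 436  57  23  20  19  19  68 163  79]
[ 0.64710763 -0.24774503  0.10400497] [ 0.67426964 -0.22122491  0.10996171]
```

The mid bush's top reads 0.118 m and the plug's top about 0.107 m, so both are home. Last comes the short bush.

Call:
move_arm:
  targets: "0 0.009 0.3 0 0 0 1;0 0.009 0.6 0 0 0 1;0 0.009 0.8 0 0 0 1;0 0.009 1 0 0 0 1;0 0.009 1 0 0 0 1"

```text
clock: 34.55
ee_pos: [0.4342, -0.276, 0.0959]
tcp_rot: [-3.137, -0.002, 0.009]
contact_force: [-0.1, 0.4, -0.3]
width: 0.0856
```

Call:
move_arm:
  targets: "0 0 0.2 0 0 0 1;0 0 0.4 0 0 0 0.8;0 0 0.5 0 0 0 0.6;0 0 0.545 0 0 0 0.5;0 0 0.545 0 0 0 0.4;0 0 0.545 0 0 0 0.3;0 0 0.545 0 0 0 0.2;0 0 0.545 0 0 0 0.2;0 0 0.545 0 0 0 0.2;0 0 0.545 0 0 0 0.2;0 0 0.545 0 0 0 0.2"
  newtons: 50

```text
clock: 35.65
ee_pos: [0.4359, -0.2786, 0.0177]
tcp_rot: [3.141, -0.0, 0.0]
contact_force: [-0.0, -0.2, 0.4]
width: 0.0344
```

Call:
move_arm:
  targets: "0 0 -0.1 0 0 0 0.2;0 0 -0.3 0 0 0 0.2;0 0 -0.6 0 0 0 0.2;0 0 -0.8 0 0 0 0.2;0 0 -1 0 0 0 0.2"

```text
clock: 36.15
ee_pos: [0.4358, -0.2784, 0.1692]
tcp_rot: [3.141, -0.0, 0.001]
contact_force: [-0.0, -0.6, -1.5]
width: 0.034
```

Call:
move_arm:
  targets: "0 0 -0.25 0 0 0 0.2;0.08 -0.2 -0.545 0 0 0 0.2;0.16 -0.4 -0.545 0 0 0 0.2;0.24 -0.6 -0.545 0 0 0 0.2;0.318 -0.789 -0.545 0 0 0 0.2"

```text
clock: 36.65
ee_pos: [0.4838, -0.1588, 0.2497]
tcp_rot: [3.141, -0.0, 0.001]
contact_force: [-0.4, -0.5, -1.5]
width: 0.0341
```

Call:
move_arm:
  targets: "0.08 -0.2 0 0 0 0 0.2;0.16 -0.4 0 0 0 0 0.2;0.24 -0.6 0 0 0 0 0.2;0.318 -0.789 0 0 0 0 0.2"

```text
clock: 37.05
ee_pos: [0.5314, -0.0403, 0.2492]
tcp_rot: [-3.142, -0.0, 0.001]
contact_force: [0.8, -0.2, -1.5]
width: 0.0343
```

Call:
move_arm:
  targets: "0.08 -0.2 0 0 0 0 0.2;0.16 -0.4 0 0 0 0 0.2;0.24 -0.6 0 0 0 0 0.2;0.318 -0.789 0 0 0 0 0.2"

```text
clock: 37.45
ee_pos: [0.5791, 0.078, 0.249]
tcp_rot: [3.142, 0.0, -0.001]
contact_force: [0.3, -0.4, -1.2]
width: 0.034
```

Call:
move_arm:
  targets: "0.08 -0.2 0 0 0 0 0.2;0.16 -0.4 0 0 0 0 0.2;0.24 -0.6 0 0 0 0 0.2;0.318 -0.789 0 0 0 0 0.2;0.318 -0.789 0 0 0 0 0.2;0.318 -0.789 0 0 0 0 0.2;0.318 -0.789 0 0 0 0 0.2"

```text
clock: 38.15
ee_pos: [0.6264, 0.194, 0.2491]
tcp_rot: [3.141, -0.001, -0.001]
contact_force: [0.3, -1.0, -1.8]
width: 0.0339
```

Call:
move_arm:
  targets: "0 -0.004 0.2 0 0 0 0.2;0 -0.004 0.4 0 0 0 0.2;0 -0.004 0.52 0 0 0 0.2;0 -0.004 0.58 0 0 0 0.2;0 -0.004 0.62 0 0 0 0.2;0 -0.004 0.64 0 0 0 0.2;0 -0.004 0.66 0 0 0 0.2;0 -0.004 0.66 0 0 0 0.2"

```text
clock: 38.95
ee_pos: [0.6269, 0.1955, 0.1507]
tcp_rot: [-3.142, 0.0, -0.001]
contact_force: [-0.3, 0.4, -1.3]
width: 0.0339
```

Call:
move_arm:
  targets: "0 0.002 0.01 0 0 0 0.2;0 0.002 0.02 0 0 0 0.2;0 0.002 0.02 0 0 0 0.2;0 0.002 0.02 0 0 0 0.43;0 0.002 0.02 0 0 0 0.47;0 0.002 0.02 0 0 0 0.51;0 0.002 0.02 0 0 0 0.55;0 0.002 0.02 0 0 0 0.6;0 0.002 0.02 0 0 0 0.6"

```text
clock: 39.85
ee_pos: [0.6267, 0.1952, 0.1473]
tcp_rot: [3.142, -0.0, 0.0]
contact_force: [0.1, 0.4, -0.8]
width: 0.0509
```

Call:
move_arm:
  targets: "0 0 -0.1 0 0 0 0.6;0 0 -0.3 0 0 0 0.6;0 0 -0.5 0 0 0 0.8;0 0 -0.7 0 0 0 1;0 0 -0.7 0 0 0 1"

```text
clock: 40.35
ee_pos: [0.6285, 0.1956, 0.2576]
tcp_rot: [-3.14, 0.0, -0.014]
contact_force: [-0.5, -0.1, 0.1]
width: 0.0853
```

Call:
move_arm:
  targets: "-0.25 0 0 0 0 0 1;-0.5 0 0 0 0 0 1;-0.75 0 0 0 0 0 1;-1 0 0 0 0 0 1;-1 0 0 0 0 0 1;-1 0 0 0 0 0 1"

```text
clock: 40.95
ee_pos: [0.4764, 0.1954, 0.2525]
tcp_rot: [-3.142, -0.001, -0.001]
contact_force: [-0.0, 0.5, 1.1]
width: 0.0855
```

```bash
python3 look.py g | sed -n '/top/,$p'
python3 - <<'E'
from h import *
d=np.load('t.npy');W=world('top',d)
def top(x,y,r,lo):
    m=(d>0)&(np.hypot(W[...,0]-x,W[...,1]-y)<r)&(W[...,2]>lo);P=W[m];print(len(P),np.median(P[:,2]).round(4),((P.min(0)+P.max(0))/2).round(4),(P.max(0)-P.min(0)).round(4))
top(.6245,.196,.03,.149);top(.661,-.234,.03,.1)
p,s=camera('side');ws=world('side',s)
a=cv2.resize(cv2.imread('pics/gt.png')[140:260,130:250],(400,400));b=cv2.resize(p[250:370,200:310],(400,400))
c=cv2.resize(cv2.imread('pics/gt.png')[130:230,390:490],(400,200));e=cv2.resize(p[130:210,260:360],(400,200))
cv2.imwrite('pics/gg.png',np.vstack([np.hstack([a,b]),np.hstack([c,e])]))
E
```

```text
[ 5. 33.] 828 ztop 0.021 mid [0.6395 0.4909] circ [639.5 491.5] 31.1 mean [0.6441 0.4873]
[526. 100.] 4833 ztop 0.062 mid [ 0.579  -0.0075] circ [579.4  -7.3] 26.9 mean [ 0.5795 -0.0061]
[ 68. 221.] 7291 ztop 0.027 mid [0.4252 0.4697] circ [424.2 450.1] 131.6 mean [0.4582 0.464 ]
[568. 152.] 681 ztop 0.015 mid [ 0.5302 -0.0748] circ [530.4 -74.8] 16.4 mean [ 0.5304 -0.0742]
[429. 153.] 569 ztop 0.034 mid [0.5303 0.0754] circ [530.4  75.1] 11.9 mean [0.5305 0.0756]
[  3. 311.] 150 ztop 0.021 mid [0.3437 0.5668] circ [343.7 567.6] 9.4 mean [0.342  0.5666]
top
[294. 153.] 1829 ztop 0.150 mid [0.7037 0.004 ] circ [703.6   3.9] 25.7 mean [0.7027 0.004 ]
[436. 178.] 4033 ztop 0.096 mid [ 0.6617 -0.2347] circ [ 661.8 -234.5] 16.4 mean [ 0.6559 -0.2295]
[174. 210.] 2333 ztop 0.154 mid [0.6247 0.1952] circ [625.4 195.2] 18.5 mean [0.6242 0.1949]
[309. 237.] 1154 ztop 0.061 mid [ 0.578  -0.0067] circ [577.9  -6.5] 26.7 mean [ 0.5775 -0.0067]
[353. 264.] 216 ztop 0.014 mid [ 0.5294 -0.0747] circ [528.8 -74.8] 15.5 mean [ 0.5289 -0.0749]
[262. 272.] 192 ztop 0.033 mid [0.5289 0.0751] circ [528.8  75.3] 11.9 mean [0.5287 0.0753]
467 0.1531 [0.6249 0.1952 0.1532] [0.0349 0.0356 0.0083]
289 0.1046 [ 0.6614 -0.2339  0.1049] [0.0296 0.0312 0.0098]
```

View pics/gg.png

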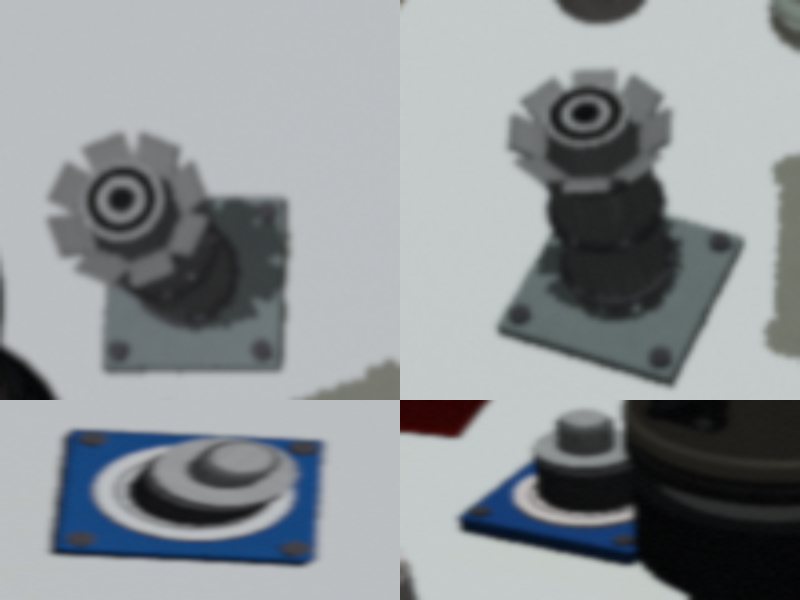

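The short bush stands about 10 mm proud of the funnel (top left, about (120,200)), with its top at 0.153–0.154 m. The plug's flange lies flat on the cup rim on the seat (bottom panels). The can and jar are unmoved, so I hand in.

```bash
python3 -c "
from cell import *
print(job_done(), state()['clock'])"
```

```text
the job is handed in; nothing more can be done
the job is handed in; nothing more can be done
```

The press is ready and the job is handed in at about 41 s of the 115 s. The cup stands on the bolster seat with the plug home in it, and the magazine is loaded long, middle, short from the bottom up.

| Check, from the top camera depth | Measured | Expected |
|---|---|---|
| Long bush, top face in the bore | 0.070 m | 0.070 m |
| Middle bush, top face | 0.118 m | 0.118 m |
| Short bush, top face | 0.153–0.154 m | 0.154 m |
| Short bush, off the magazine axis | about 1 mm | under 7 mm |
| Cup, off the seat centre | 1–2 mm | under 10 mm |
| Plug, top face | 0.105–0.107 m | 0.107 m |

- **Plug:** the last picture shows its flange lying flat on the cup rim, with the plug upright.
- **Spray can and grease jar:** both read within 1 mm of where they started.
- **Robot:** the gripper is clear of everything.
- **Doubtful readings:** a rougher height figure for the plug's top read 0.096 m because it also counts the sides. The plug's top also read about 2 mm low in the last depth check. I judged both to be measurement effects.

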